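# Lower the glue clamp's arm onto the pouch

## Robot

A 7-joint arm with a two-finger parallel gripper is mounted at the origin on a cart in front of the work surface, level with it; the furniture and walls round the work are solid. World frame = base frame: x ahead of the robot, y to its left, z up, the work surface at z = 0. Lengths are in m, angles in rad, forces in N, time in s.
With the tool pointing down it reaches from about 0.35 to 0.9 m from the base axis. Payload 19.9 kg.
Tool frame: the origin (TCP) lies on the mounting face of the last link; the fingertips stand 199 mm ahead of it and the grasp point (between the pads) lies 180 mm ahead of it; z points along the fingers, y is the line along which they close (so a half turn about z gives the same grasp; the last joint's range is limited). The gripper opens to 94 mm and grips with 3 to 60 N. Pads are 16 mm wide; open, the fingers measure 119 mm over their backs; the gripper's body (75 mm by 177 mm) begins 78 mm behind the grasp point.
Start: joints at [1.208, 0.417, -0.01, 1.614, 0.005, 1.111, -0.053], TCP at [0.197, -0.593, 0.405] pointing down, gripper open.
Joint ranges: [-2.81, 2.81], [-0.39, 2.02], [-1.27, 1.25], [0.06, 2.57], [-1.19, 4.33], [0.19, 2], [-2.82, 2.82]. Speed limits (rad/s): [1.89, 1.89, 2.39, 2.39, 3.01, 3.01, 3.01].

## Interface

Orientations are given as a rotation vector (axis times angle).
In Python, from cell import monitor, imaging, env gives the robot as it stands.
- The arm moves only by the tool jog_arm, never from a script. Its argument "commands" is one flat list of numbers, 4 for each row, row after row: the shift along the world's x, y, z in m, then the turn about the world's z in degrees. In form: [tx, ty, tz, roll, tx, ty, tz, roll, ...]. A call has 1 to 8 rows; each row is the pose to reach, as a shift and turn from the pose commanded when the call began; what a row does not reach only later rows make up. A row lasts 1/12 s, in which the tool goes at most 41.7 mm and 7.16 degrees, less where a joint would pass 70% of its speed; a pose out of reach is approached as far as the arm can. A call with a gripper value outside its range is refused whole. "claw" is the finger opening in m, from 0 to 0.094, set as the call begins (left out, the last holds). The fingers move at their own pace and stop on an object; "squeeze" is the grip in N (left out, the last holds). Time passes only in rows, so rows that repeat a pose let the fingers close. It gives the time, the measured TCP pose, the force, the opening and the grip force at its end, in the units of the state.
- monitor.sense(): the state, without advancing time (a new reading comes with each control period).
- imaging.read_camera(name): name is "side" or "top" or "wrist"; returns the picture (400x640x3 uint8, blue, green, red); there is no depth.
- imaging.calibration(name): a dict with "K" (3x3 intrinsics, pixels), "R" (3x3) and "t" (3): a world point X has camera coordinates R X + t. Camera axes: x right, y down, z forward; pixel columns grow to the right and rows downward; lengths in m; the calibration is good to about 2 mm. A picture is of the moment at which its call begins: read the wrist's pose just before it. calibration takes no time and is no camera call; for the wrist camera it gives the pose at the moment of the call.
- env.hand_in(): hands the job in; it is judged then, once.
The state is a dict: "clock": time; "q": joint angles; "joint_vel": joint speeds; "joint_torque": joint torques, N m; "position": TCP position; "tcp_rot": TCP orientation; "contact_force": force on the tool from outside, world axes, zero at the start; "moment": the same for the moment, N m; "width": opening from 0.0 (shut) to 1.0 (fully open); "grasp_force": force on a finger pad.
Only numpy, scipy, OpenCV 4.12 (cv2) and the standard library are available. Lean on these libraries where they do the work, as an engineer would, in place of code of your own. Each camera call takes 0.05 s, during which the arm holds its last target. There are 200 camera calls.

## Task

The glued orange leather pouch has to be clamped flat while its cement sets. With a fingertip, press the orange thumb tab of the clamp's safety pawl all the way down, so that the pawl swings clear of the ratchet teeth and stays clear; then push the arm down by its red pad until the rubber foot bears on the pouch, and leave it there with the pawl still free. Nothing is to be gripped or lifted: do not shift the pouch or disturb the other things on the table.

Things in the scene. Friction and masses are not known exactly. Their poses are not given: they have to be found in the camera images.
- clamp_stand: the green steel base of the glue clamp, screwed to the table: a plate 118 x 290 mm, 10 mm thick, seen as a long strip whose long side runs along its y axis. Origin on the table under the arm's pivot, z up; its y axis runs from the arm side (-y) to the pawl side (+y). Plate spans y from -175 to +115 mm. Behind the mechanism (on +x) stands a green cheek plate 113 mm high, from y = -30 to +80 mm. It stands at a different place and angle each time.
- main_pivot (a point): point on the arm's hinge axis, 67 mm above the table, at x = -2 mm in the stand's frame (mid-plane of arm and pawl). The hinge axis is the stand's x axis; the toothed steel wheel of 52 mm outer radius round it turns with the arm.
- press_arm (a joint): angle of the aluminium clamp arm, rad: 0 = raised 40 degrees above level (the arm points to the stand's -y and up), growing as the arm goes down; 0.70 = level; the foot meets the pouch at about 0.73; stop at 0.80. Starts at 0 to 0.09. While the pawl is engaged a tooth stops the arm at about 0.14. With the pawl free it goes down against a stiff pivot (about 2 to 4 N at the pad) and stays where it is left.
- push_pad (a point): centre of the top face of the red plastic pad (34 x 36 mm, with black ribs) on the free end of the arm; it moves with the arm on a circle of 151 mm radius about main_pivot in the stand's y-z plane, from about 0.18 m above the table (raised) to about 0.08 m (foot on the pouch).
- foot (a point): centre of the underside of the black rubber foot (36 mm across) below the arm, 130 mm out along the arm and 35 mm below its centre line; about 27 mm above the table when it bears on the pouch.
- safety_pawl (a joint): angle of the dark steel hook-shaped pawl, rad: 0 = hook in the teeth, growing as its tab is pressed down; the hook is out of the teeth above 0.16; stop at 0.42 (fully free). It stays where it is left (stiff pivot, about 2 N at the tab). Its hinge axis is parallel to the stand's x axis, 58 mm to +y of main_pivot and 112 mm above the table.
- pawl_tab (a point): centre of the top face of the orange plastic thumb tab (32 x 32 mm, with black ribs) at the pawl's +y end, 52 mm beyond its hinge and 18 mm above it; 130 mm above the table when engaged, 107 mm when fully free. It is pressed straight down.
- glued_pouch: folded orange leather pouch, 79 x 108 mm, 13 mm thick with a press stud in the middle of its flap, lying flat, its long side across the arm, on the cork bed of the clamp under the foot; origin at the centre of its underside, 14 mm above the table. Loose and light (40 g).
- thread_cone: orange thread cone, 62 mm across, 98 mm high, standing loose; origin at the centre of its underside. Leave alone.
- bead_jar: small clear jar of blue and white beads with a blue lid, 60 mm across, 86 mm high, loose; origin at the centre of its underside. Leave alone.
- pattern_weight: dark brown leather-covered block weight, 61 x 61 mm, 54 mm high, loose (0.85 kg); origin at the centre of its underside. Leave alone.
- tape_roll: roll of yellow tape lying flat, 84 mm across, 24 mm high, loose; origin at the centre of its underside. Leave alone.
- wax: round yellow-brown cake of beeswax, 48 mm across, 16 mm high, loose; origin at the centre of its underside. Leave alone.

How it is judged:
On the way, in this order (a step that is already met when the one before it is completed fails the run):
1. the pawl is pressed clear of the teeth while the arm is still up (value of joint safety_pawl above 0.28 rad and value of joint press_arm below 0.2 rad), for 0.2 s.
2. the arm is pushed down until its foot bears on the pouch (value of joint press_arm above 0.72 rad), for 0.2 s.
At the end, for the whole second after the job is handed in: The arm is down and at rest with its foot on the pouch (joint press_arm between 0.72 and 0.77), the pawl is still clear of the teeth (safety_pawl above 0.22), and the pouch lies at rest under the foot (its centre within 30 mm of the foot's, seen from above) (value of joint press_arm between 0.72 and 0.77 rad and velocity of joint press_arm between -0.05 and 0.05 rad/s and value of joint safety_pawl above 0.22 rad and horizontal distance between foot and glued_pouch below 0.03 m and linear speed of glued_pouch below 0.02 m/s); the robot touches nothing.
It fails at once if the arm is forced past the teeth with the pawl engaged (value of joint press_arm between 0.22 and 0.68 rad and value of joint safety_pawl below 0.14 rad).
It fails at once if the pouch is shifted or lifted by more than 15 mm (distance of glued_pouch from where it was at the start of the episode above 0.015 m).
It fails at once if another thing on the table is shifted or lifted by more than 20 mm (distance of any of thread_cone, bead_jar, pattern_weight, tape_roll, wax from where it was at the start of the episode above 0.02 m).
It also fails if it takes over 43 s, if anything falls off the work surface, if the arm or the gripper's body presses on something with over 40 N, if the wrist force passes 120 N, or if a joint passes its speed limit or range.

## Working session

There is one attempt and no reset: what is moved stays moved. The work goes in short steps, Python scripts to look and compute and a tool call to move; the robot and the scene stay as the last step left them, time stands still between calls to the robot, and variables do not carry over. Pictures are saved under pics/ and viewed, at most 10 in all, crops included, and the job is handed in when it is done.

Besides the shell and the picture viewer there is one more tool, called after "Call:" by a JSON object that holds its "fn" and its "kwargs", one argument or row to a line. jog_arm: Moves the arm, as the interface text tells. Its arguments: {"type":"object","properties":{"commands":{"type":"array","items":{"type":"number"}},"claw":{"type":"number"},"squeeze":{"type":"number"}},"required":["commands"]}

```bash
mkdir -p pics; python3 - <<'E'
from cell import monitor, imaging
import cv2
s=monitor.sense();print({k:s[k] for k in('clock','position','tcp_rot','width','contact_force')})
for n in('top','side'):
    cv2.imwrite(f'pics/{n}0.png',imaging.read_camera(n))
    c=imaging.calibration(n);print(n,c['K'].tolist(),c['R'].round(4).tolist(),c['t'].round(4).tolist())
E
```

```text
{'clock': 0.0, 'position': array([ 0.19706523, -0.59298101,  0.40402802]), 'tcp_rot': array([-3.10011073e+00, -5.01625968e-01,  3.95514513e-04]), 'width': 1.002530769094082, 'contact_force': array([-0.04980069, -0.67481391, -0.13960311])}
top [[383.555275380293, 0.0, 320.98790118020906], [0.0, 383.555275380293, 200.25214973951952], [0.0, 0.0, 1.0]] [[-0.0204, -0.9998, -0.0072], [-0.9955, 0.021, -0.0919], [0.092, 0.0052, -0.9957]] [0.3498, 0.5886, 0.9382]
side [[391.52779255917267, 0.0, 317.38014547856756], [0.0, 391.52779255917267, 194.64298965686254], [0.0, 0.0, 1.0]] [[0.8551, -0.518, -0.0208], [-0.2904, -0.4454, -0.847], [0.4295, 0.7303, -0.5313]] [-0.3017, 0.428, 0.5122]
```

View pics/top0.png

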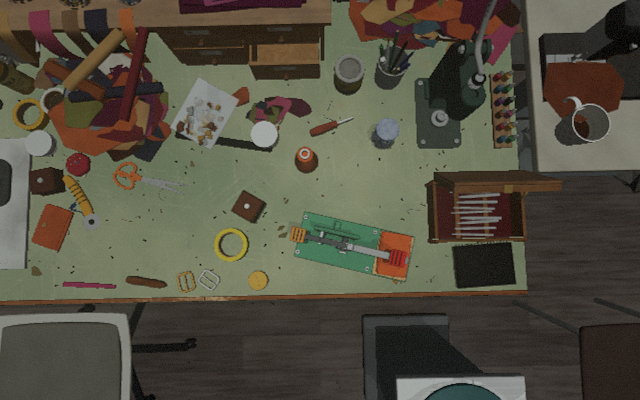

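View pics/side0.png

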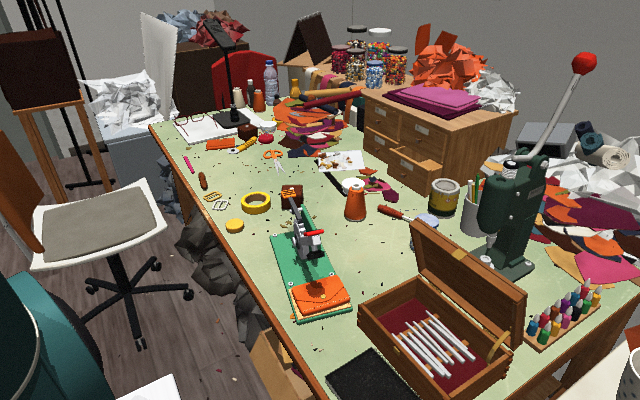

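The top view shows the orange tab near (298,235), the red pad near (397,257), and the stand running between them. Next I measure these by colour.

```bash
cat > h.py <<'E'
import numpy as np, cv2
from cell import monitor, imaging
def ray(n,p,z,c=None):
    c=c or imaging.calibration(n); d=c['R'].T@np.linalg.solve(c['K'],[*p,1]); o=-c['R'].T@c['t']
    return o+d*(z-o[2])/d[2]
def blobs(im,lo,hi,roi,amin=15):
    x0,y0,x1,y1=roi; h=cv2.cvtColor(im,cv2.COLOR_BGR2HSV); m=cv2.inRange(h,np.array(lo),np.array(hi))
    k=np.zeros_like(m);k[y0:y1,x0:x1]=m[y0:y1,x0:x1]
    k=cv2.morphologyEx(k,cv2.MORPH_CLOSE,np.ones((5,5)))
    cs,_=cv2.findContours(k,cv2.RETR_EXTERNAL,cv2.CHAIN_APPROX_NONE)
    return [(cv2.contourArea(c),cv2.minAreaRect(c),c) for c in cs if cv2.contourArea(c)>amin]
E
python3 - <<'E'
from h import *
im=cv2.imread('pics/top0.png')
R=(280,205,425,290)
g=blobs(im,(65,80,40),(90,255,255),R,100)
pts=np.vstack([b[2] for b in g]); r=cv2.minAreaRect(pts); print('green',r,[ray('top',p,.01).round(3).tolist() for p in cv2.boxPoints(r)])
for nm,lo,hi in(('tab',(8,120,120),(24,255,255)),('pad',(0,150,80),(5,255,255)),('pouch',(5,150,120),(16,255,255))):
    for a,r,c in blobs(im,lo,hi,R): print(nm,a,np.round(r[0],1),np.round(r[1],1),round(r[2]),*[ray('top',r[0],z).round(3).tolist() for z in(.027,.13,.17)])
cv2.imwrite('pics/crop1.png',cv2.resize(im[200:290,230:430],None,fx=4,fy=4,interpolation=cv2.INTER_CUBIC))
E
```

```text
green ((338.2705078125, 242.47540283203125), (80.10650634765625, 45.92238235473633), 13.240518569946289) [[0.458, 0.409, 0.01], [0.571, 0.38, 0.01], [0.52, 0.182, 0.01], [0.408, 0.213, 0.01]]
tab 373.0 [389.4 270.1] [32.7 20.4] 14 [0.418, 0.172, 0.027] [0.428, 0.189, 0.13] [0.432, 0.195, 0.17]
tab 490.0 [395.6 242.8] [32.5 20.1] 14 [0.485, 0.154, 0.027] [0.488, 0.173, 0.13] [0.489, 0.18, 0.17]
tab 169.5 [297.1 234.4] [14.1 13.8] 14 [0.511, 0.399, 0.027] [0.511, 0.392, 0.13] [0.511, 0.389, 0.17]
pad 218.5 [397.1 257.8] [16.5 15.5] 14 [0.448, 0.151, 0.027] [0.455, 0.171, 0.13] [0.457, 0.178, 0.17]
pouch 307.5 [390.6 270.6] [30.1 20.2] 13 [0.417, 0.169, 0.027] [0.427, 0.186, 0.13] [0.43, 0.193, 0.17]
pouch 477.0 [395.2 243.6] [31.2 20.9] 9 [0.483, 0.155, 0.027] [0.486, 0.174, 0.13] [0.487, 0.181, 0.17]
pouch 59.5 [297.3 234.3] [13.1 13.8] 13 [0.511, 0.399, 0.027] [0.511, 0.391, 0.13] [0.511, 0.389, 0.17]
```

View pics/crop1.png

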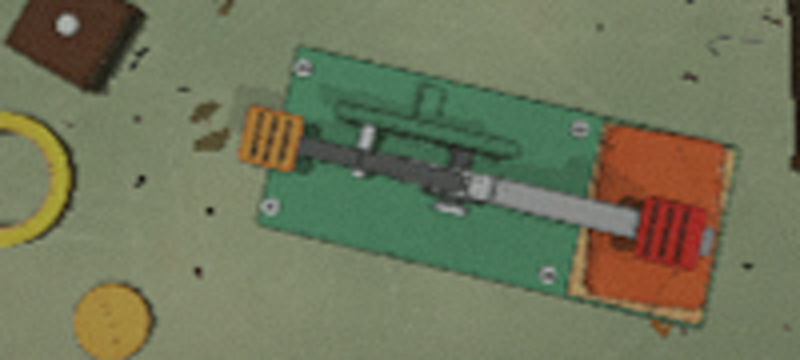

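Tab, pad and plate edge all agree: the stand's +y is about (0.243, 0.970), the tab is at (0.511, 0.392), the pivot at (0.484, 0.285), and the pad at (0.457, 0.178, 0.17). I'll shut the gripper and move across high up.

Call:
{"fn": "jog_arm", "kwargs": {
  "commands": [0.1,0.24,0.046,50,0.1,0.24,0.046,50,0.1,0.24,0.046,50,0.1,0.24,0.046,50,0.1,0.24,0.046,50,0.1,0.24,0.046,50,0.1,0.24,0.046,50,0.1,0.24,0.046,50],
  "claw": 0
}}

```text
clock: 0.77
position: [0.2986, -0.35, 0.4515]
tcp_rot: [2.586, 1.781, 0.0]
contact_force: [-0.2, -0.5, 0.1]
width: 0.468
grasp_force: 0.0
```

Call:
{"fn": "jog_arm", "kwargs": {
  "commands": [0.1,0.3,0,8,0.1,0.3,0,8,0.1,0.3,0,8,0.1,0.3,0,8,0.1,0.3,0,8,0.1,0.3,0,8,0.1,0.3,0,8,0.1,0.3,0,8]
}}

```text
clock: 1.43
position: [0.3976, -0.05, 0.4508]
tcp_rot: [2.469, 1.942, 0.001]
contact_force: [0.4, -0.8, 0.2]
width: 0.004
grasp_force: 0.0
```

Call:
{"fn": "jog_arm", "kwargs": {
  "commands": [0.07,0.3,0,0,0.07,0.3,0,0,0.07,0.3,0,0,0.07,0.3,0,0,0.07,0.3,0,0,0.07,0.3,0,0,0.07,0.3,0,0,0.07,0.3,0,0]
}}

```text
clock: 2.1
position: [0.4676, 0.2508, 0.4501]
tcp_rot: [-2.467, -1.941, -0.001]
contact_force: [0.4, 0.5, 0.1]
width: 0.006
grasp_force: 0.0
```

Call:
{"fn": "jog_arm", "kwargs": {
  "commands": [0.044,0.141,0,0,0.044,0.141,0,0,0.044,0.141,0,0,0.044,0.141,0,0,0.044,0.141,-0.04,0,0.044,0.141,-0.08,0,0.044,0.141,-0.08,0,0.044,0.141,-0.08,0]
}}

```text
clock: 2.77
position: [0.5115, 0.3872, 0.3695]
tcp_rot: [-2.47, -1.94, 0.006]
contact_force: [0.4, 0.1, 0.5]
width: 0.003
grasp_force: 0.0
```

```bash
python3 - <<'E'
from h import *
print(monitor.sense()['position'])
c=imaging.calibration('wrist');w=imaging.read_camera('wrist');cv2.imwrite('pics/w1.png',w);s=imaging.read_camera('side');cv2.imwrite('pics/s1.png',s)
print(c['R'].round(3).tolist(),c['t'].round(3).tolist())
for P in([.511,.392,.13],[.457,.178,.17]):
  for n in('wrist','side'):
    k=imaging.calibration(n);p=k['K']@(k['R']@P+k['t']);print(n,P,(p[:2]/p[2]).round())
cv2.imwrite('pics/ws1.png',np.hstack([cv2.resize(w,(480,300)),cv2.resize(s[150:330,200:392],(320,300))]))
E
```

```text
[0.51153225 0.38721319 0.36950853]
[[0.971, -0.237, -0.002], [-0.226, -0.93, 0.29], [-0.071, -0.281, -0.957]] [-0.403, 0.454, 0.504]
wrist [0.511, 0.392, 0.13] [324. 212.]
side [0.511, 0.392, 0.13] [288. 193.]
wrist [0.457, 0.178, 0.17] [322. 476.]
side [0.457, 0.178, 0.17] [314. 232.]
```

View pics/ws1.png

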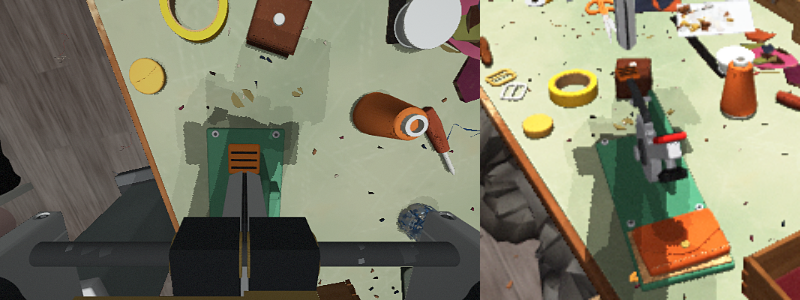

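The wrist view puts the tab at (325,212), against a prediction of (324,212), so the estimate holds. Now I press.

Call:
{"fn": "jog_arm", "kwargs": {
  "commands": [0,0,-0.02,0,0,0,-0.035,0,0,0,-0.042,0,0,0,-0.047,0,0,0,-0.052,0,0,0,-0.057,0,0,0,-0.06,0,0,0,-0.06,0]
}}

```text
clock: 3.53
position: [0.5113, 0.3887, 0.3117]
tcp_rot: [-2.468, -1.942, -0.004]
contact_force: [1.6, 4.3, 5.7]
width: 0.009
grasp_force: 3.6
```

Call:
{"fn": "jog_arm", "kwargs": {
  "commands": [0,0.002,-0.003,0,0,0.002,-0.005,0,0,0.002,-0.007,0,0,0.002,-0.009,0,0,0.002,-0.009,0,0,0.002,-0.009,0]
}}

```text
clock: 4.03
position: [0.5124, 0.3929, 0.3068]
tcp_rot: [-2.467, -1.942, -0.02]
contact_force: [7.9, 13.4, 32.6]
width: 0.007
grasp_force: 17.6
```

The force rose to 33 N with the tip at about 0.107, so the pawl is on its stop. I'll lift and go above the pad.

Call:
{"fn": "jog_arm", "kwargs": {
  "commands": [0,0,0.02,0,0,0,0.05,0,0,0,0.09,0,0,0,0.12,0,0,-0.02,0.12,0,-0.01,-0.06,0.12,0,-0.02,-0.1,0.12,0,-0.03,-0.12,0.12,0]
}}

```text
clock: 4.7
position: [0.481, 0.2663, 0.4215]
tcp_rot: [2.471, 1.938, -0.002]
contact_force: [0.8, -0.2, 0.6]
width: 0.007
grasp_force: 0.0
```

Call:
{"fn": "jog_arm", "kwargs": {
  "commands": [-0.01,-0.04,0,0,-0.024,-0.08,0,0,-0.025,-0.096,0,0,-0.025,-0.096,0,0,-0.025,-0.096,0,0]
}}

```text
clock: 5.12
position: [0.4562, 0.1731, 0.4223]
tcp_rot: [2.47, 1.939, 0.001]
contact_force: [0.0, 0.2, 0.2]
width: 0.005
grasp_force: 0.0
```

```bash
python3 - <<'E'
from h import *
print(monitor.sense()['position'])
w=imaging.read_camera('wrist');s=imaging.read_camera('side');t=imaging.read_camera('top')
for P in([.514,.394,.107],[.457,.178,.17]):
    k=imaging.calibration('wrist');p=k['K']@(k['R']@P+k['t']);print(P,(p[:2]/p[2]).round())
cv2.imwrite('pics/ws2.png',np.hstack([cv2.resize(w,(480,300)),cv2.resize(s[150:330,200:392],(320,300))]))
E
```

```text
[0.45621    0.17309286 0.42228682]
[0.514, 0.394, 0.107] [333. -90.]
[0.457, 0.178, 0.17] [327. 209.]
```

View pics/ws2.png

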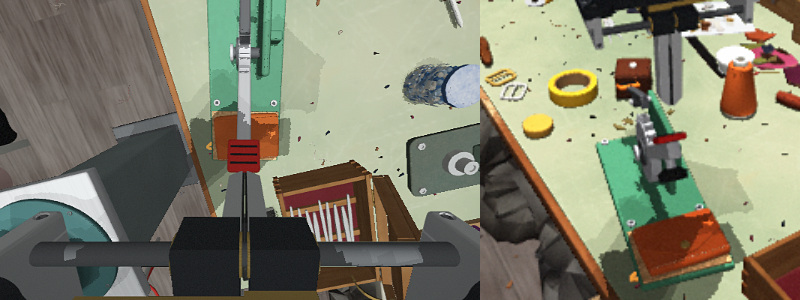

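The pad is at (325,208), against a prediction of (327,209), and the tab sits visibly lower. Now I push the pad down along its arc.

Call:
{"fn": "jog_arm", "kwargs": {
  "commands": [0.001,0.003,-0.03,0,0.001,0.003,-0.045,0,0,-0.002,-0.055,0,-0.001,-0.006,-0.062,0,-0.002,-0.01,-0.07,0,-0.003,-0.016,-0.079,0,-0.005,-0.021,-0.089,0,-0.005,-0.021,-0.089,0]
}}

```text
clock: 5.93
position: [0.4507, 0.1515, 0.3311]
tcp_rot: [-2.47, -1.941, 0.003]
contact_force: [1.0, -0.3, 0.5]
width: 0.002
grasp_force: 0.0
```

The force is low, so I check whether the pad is under the tip.

```bash
python3 - <<'E'
from h import *
w=imaging.read_camera('wrist');s=imaging.read_camera('side');print(monitor.sense()['position'],monitor.sense()['contact_force'])
cv2.imwrite('pics/ws3.png',np.hstack([cv2.resize(w,(480,300)),cv2.resize(s[150:330,200:392],(320,300))]))
E
```

```text
[0.45108996 0.15254459 0.33251711] [-0.47005581  0.53364299 -0.45507263]
```

View pics/ws3.png

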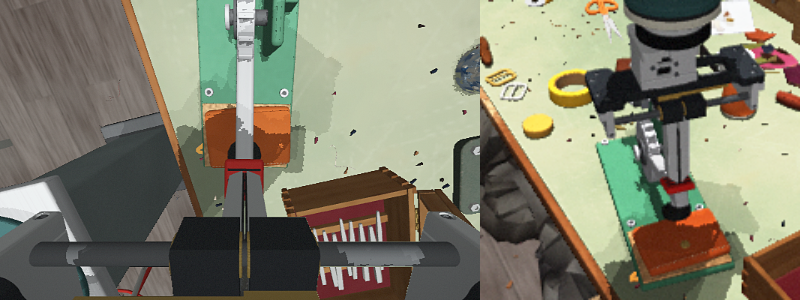

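The pad is under the fingertip and following it down, with the foot just above the pouch. I'll continue, slower near the end.

Call:
{"fn": "jog_arm", "kwargs": {
  "commands": [-0.001,-0.004,-0.01,0,-0.002,-0.008,-0.02,0,-0.003,-0.011,-0.03,0,-0.003,-0.012,-0.036,0,-0.003,-0.013,-0.04,0,-0.003,-0.013,-0.043,0,-0.003,-0.013,-0.045,0,-0.003,-0.013,-0.045,0]
}}

```text
clock: 6.7
position: [0.448, 0.1399, 0.2873]
tcp_rot: [-2.469, -1.942, 0.001]
contact_force: [0.1, -0.2, -0.4]
width: 0.005
grasp_force: 0.0
```

Call:
{"fn": "jog_arm", "kwargs": {
  "commands": [0,0,-0.001,0,0,0,-0.002,0,0,0,-0.003,0,0,0,-0.003,0]
}}

```text
clock: 7.03
position: [0.4481, 0.1399, 0.2846]
tcp_rot: [2.469, 1.942, -0.0]
contact_force: [-0.4, 0.2, -0.4]
width: 0.007
grasp_force: 0.0
```

Call:
{"fn": "jog_arm", "kwargs": {
  "commands": [0,0,-0.001,0,0,0,-0.002,0,0,0,-0.003,0,0,0,-0.004,0,0,0,-0.004,0]
}}

```text
clock: 7.45
position: [0.4481, 0.1398, 0.2805]
tcp_rot: [-2.469, -1.942, 0.0]
contact_force: [-0.0, -1.7, 1.3]
width: 0.004
grasp_force: 0.3
```

Call:
{"fn": "jog_arm", "kwargs": {
  "commands": [0,0,-0.001,0,0,0,-0.002,0,0,0,-0.003,0,0,0,-0.003,0,0,0,-0.003,0]
}}

```text
clock: 7.87
position: [0.4482, 0.1401, 0.2788]
tcp_rot: [2.468, 1.941, -0.001]
contact_force: [-13.6, -7.7, 39.1]
width: 0.003
grasp_force: 20.0
```

39 N with the tip at 0.080 means the foot bears on the pouch. I'll ease off and retract.

Call:
{"fn": "jog_arm", "kwargs": {
  "commands": [0,0,0.001,0,0,0,0.001,0,0,0,0.002,0,0,0,0.01,0,0,0,0.04,0,0,0,0.08,0,0,0,0.12,0,0,0,0.12,0]
}}

```text
clock: 8.53
position: [0.4489, 0.1414, 0.404]
tcp_rot: [2.465, 1.941, 0.011]
contact_force: [0.5, 0.3, 1.0]
width: 0.005
grasp_force: 0.0
```

Call:
{"fn": "jog_arm", "kwargs": {
  "commands": [-0.03,-0.12,0.06,0,-0.03,-0.12,0.06,0,-0.03,-0.12,0.06,0,-0.03,-0.12,0.06,0,-0.03,-0.12,0.06,0,-0.03,-0.12,0.06,0]
}}

```text
clock: 9.03
position: [0.418, 0.0198, 0.4581]
tcp_rot: [2.47, 1.94, 0.001]
contact_force: [0.2, -0.4, -0.5]
width: 0.003
grasp_force: 0.0
```

```bash
python3 - <<'E'
from h import *
s=imaging.read_camera('side');w=imaging.read_camera('wrist');t=imaging.read_camera('top');print(monitor.sense()['contact_force'])
for nm,im in(('side',s),('wrist',w),('top',t)):
    k=imaging.calibration(nm)
    for th in(.70,.745,.79):
        a=.845-th; h=.151*np.cos(a); P=np.array([.484-.2425*h,.285-.97*h,.067+.151*np.sin(a)])
        p=k['K']@(k['R']@P+k['t']);print(nm,th,(p[:2]/p[2]).round(1))
    for a,r,c in blobs(im,(0,150,60),(5,255,255),(0,0,640,400),100): print(' red',a,np.round(r[0],1))
cv2.imwrite('pics/ws4.png',np.hstack([cv2.resize(w,(400,250)),cv2.resize(s[170:320,220:400],None,fx=2,fy=2)[:250]]))
E
```

```text
[-0.542775    0.04697665  1.06726081]
side 0.7 [320.9 277.3]
side 0.745 [321.1 280.2]
side 0.79 [321.2 282.9]
 red 245.5 [403.6 314.8]
 red 230.0 [320.1 282.5]
 red 400.5 [584.  63.]
 red 2081.0 [243.8  76.4]
 red 115.5 [203.4  36.8]
wrist 0.7 [327.7  62.9]
wrist 0.745 [327.6  64.5]
wrist 0.79 [327.6  65.8]
 red 106.0 [205.7 309.2]
 red 1021.0 [326.   65.5]
top 0.7 [407.  259.4]
top 0.745 [406.7 259.3]
top 0.79 [406.3 259.2]
 red 182.5 [406.  259.2]
 red 336.5 [ 78.  163.3]
 red 254.5 [119.5 135.6]
 red 184.5 [409.8  43. ]
 red 556.0 [130.1  72.8]
 red 149.5 [378.6  31. ]
 red 123.0 [420.9   3.7]
```

View pics/ws4.png

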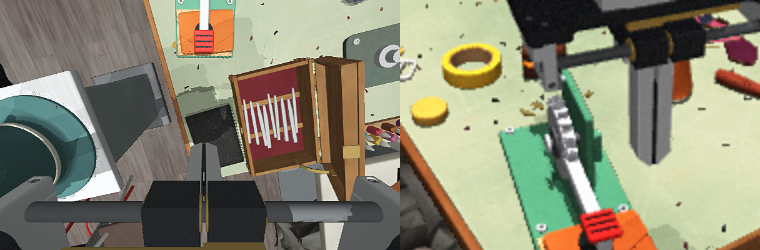

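The pad position is consistent with an arm angle of about 0.75. The foot is on the pouch, the scene is undisturbed, and the gripper is clear.

```bash
python3 -c "
from cell import env
print(env.hand_in())"
```

```text
the job is handed in; nothing more can be done
None
```

I pressed the pawl down to its stop, pushed the arm down until the foot bore on the pouch, and handed the job in at about 9 s; I don't know the verdict, and I didn't re-check the pawl's angle after the arm came down.

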